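Lift the shoe brush out through the caddy's narrow mouth

ROBOT

A 7-joint arm with a two-finger parallel gripper is mounted at the origin on the work surface. World frame = base frame: x ahead of the robot, y to its left, z up, the work surface at z = 0. Lengths are in m, angles in rad, forces in N, time in s.
With the tool pointing down it reaches from about 0.35 to 0.9 m from the base axis. Payload 19.9 kg.
Tool frame: the origin (TCP) lies on the mounting face of the last link; the fingertips stand 199 mm ahead of it and the grasp point (between the pads) lies 180 mm ahead of it; z points along the fingers, y is the line along which they close (so a half turn about z gives the same grasp; the last joint's range is limited). The gripper opens to 94 mm and grips with 3 to 60 N. Pads are 16 mm wide; open, the fingers measure 119 mm over their backs; the gripper's body (75 mm by 177 mm) begins 78 mm behind the grasp point.
Start: joints at [1.125, 0.417, -0.01, 1.614, 0.005, 1.111, -0.053], TCP at [0.246, -0.575, 0.405] pointing down, gripper open.
Joint ranges: [-2.81, 2.81], [-0.39, 2.02], [-1.27, 1.25], [0.06, 2.57], [-1.19, 4.33], [0.19, 2], [-2.82, 2.82]. Speed limits (rad/s): [1.89, 1.89, 2.39, 2.39, 3.01, 3.01, 3.01].

INTERFACE

Orientations are given as a rotation vector (axis times angle).
In Python, from workcell import move_ptp, move_straight, goto_joints, command_gripper, wait, solve_ik, read_camera, camera_model, Unreachable, job_done, read_t, read_joint_pos, read_qvel, read_joint_efforts, read_tcp_pos, read_tcp_rot, read_contact_force, read_wrist_torque, read_width, read_grasp_force gives the robot as it stands. The module is installed in compiled form; this text tells all that it offers. Calls block until the motion is done:
- move_ptp(position, orientation): joint-space move of the TCP to a pose.
- move_straight(position, speed=0.15, attitude=None, guard=None): straight line of the TCP; attitude=None keeps the orientation; speed is the mean speed in m/s. With guard (N) it stops when the force on the tool has changed by that much, and returns True; else False.
- goto_joints(angles): joint-space move.
- command_gripper(opening): finger opening in m; the grip force is fixed at half the most; returns when the fingers have stopped.
- wait(seconds).
- solve_ik(position, orientation): joint angles nearest the present ones, or None.
- read_camera(name): name is "scene" or "top" or "wrist"; returns (picture, depth): 480x640x3 uint8, red, green, blue; 480x640 float32, m along the optical axis (not along the pixel's ray), 0 where there is no reading.
- camera_model(name): a dict with "fx", "fy", "cx", "cy" (pixels), "distortion" ([k1, k2, p1, p2, k3] as OpenCV has them; the pictures are not rectified), "R" (3x3) and "t" (3): a world point X has camera coordinates R X + t. Camera axes: x right, y down, z forward; pixel columns grow to the right and rows downward; lengths in m; the calibration is good to about 2 mm. A picture is of the moment at which its call begins: read the wrist's pose just before it. camera_model takes no time and is no camera call; for the wrist camera it gives the pose at the moment of the call.
A pose or a line that the arm cannot do raises Unreachable and nothing moves.
- job_done(): hands the job in; it is judged then, once.
Readings, each from a call of its own:
- read_t(): time.
- read_joint_pos(): joint angles.
- read_qvel(): joint speeds.
- read_joint_efforts(): joint torques, N m.
- read_tcp_pos(): TCP position.
- read_tcp_rot(): TCP orientation.
- read_contact_force(): force on the tool from outside, world axes, zero at the start.
- read_wrist_torque(): the same for the moment, N m.
- read_width(): finger opening in m.
- read_grasp_force(): force on a finger pad.
Only numpy, scipy, OpenCV 4.12 (cv2) and the standard library are available. Lean on these libraries where they do the work, as an engineer would, in place of code of your own. Each camera call takes 0.05 s, during which the arm holds its last target. There are 200 camera calls.

TASK

The wooden shoe brush has slipped under the two end decks of the teal caddy beside the basin, and it is longer than the mouth between them. Take it by the handle through the mouth, tilt it and draw it out one end first without forcing it against the caddy, then finish while still holding the whole brush still in the air, clear above the caddy; do not let go of it or put it down. Leave the clipper on the deck and all the other things on the counter where they are.

Things in the scene. Friction and masses are not known exactly. Their poses are not given: they have to be found in the camera images.
- caddy: Teal plastic tray screwed to the counter (cannot move), 108 mm (its x) by 328 mm (its y), 52 mm tall, walls and floor 4 mm thick. Origin: centre of its underside; z up. Two fixed decks (underside 48, top 52 mm up) cover its ends, from 80 to 160 mm either side of the centre along y; below them the tray is hollow: 320 x 100 mm inside, 44 mm high. A flat screw tab sticks out 25 mm at each end.
- caddy_mouth (a point): centre of the open mouth between the caddy's two decks, 160 mm (caddy y) by 100 mm (caddy x), level with the deck tops, 52 mm above the counter; axes as the caddy's
- brush: Wooden shoe brush, 205 mm long, 65 to 125 g, lying on its side on the caddy's floor roughly along the caddy's y. Origin: under the middle of the bar, on its underside; z up, y towards the handle end, which points to the caddy's +y. A straight wooden bar 14 mm (x) by 24 mm (z), y from -102.5 to 102.5 mm, plain handle for y above -37 mm. Both ends may start under the decks; it slides freely.
- brush_head_end (a point): middle of the brush's head end face (y = -102.5 mm, 12 mm above its underside); axes as the brush's. The head's black bristle block, rigid, 62 mm long (y -99 to -37 mm) and 20 mm high, sticks out 12.5 mm from the bar to the brush's +x
- brush_handle_end (a point): middle of the brush's handle end face (y = +102.5 mm, 12 mm above its underside); axes as the brush's
- clipper: steel nail clipper 60 x 13 x 12 mm lying on the deck over the -y end of the caddy (deck top 52 mm up). Origin: centre of its underside
- pump_bottle: translucent green push-pump bottle, 64 mm across, 176 mm tall, standing on the counter beyond the caddy. Origin: centre of its underside
- cup: white ceramic cup 74 mm across, 85 mm tall, with a scrubber and a red comb standing in it (170 mm tall in all, one piece), on the counter beyond the caddy. Origin: centre of its underside
- tumbler: glass tumbler 70 mm across, 105 mm tall, on the counter off the caddy's +y end. Origin: centre of its underside
- soap_dish: soap bar on a white dish, 75 x 110 mm, 34 mm tall, on the counter beyond the caddy. Origin: centre of its underside
- polish_tin: shallow round metal tin 74 mm across, 22 mm tall, on the counter on the robot's side of the caddy. Origin: centre of its underside
- nail_brush: small wooden nail brush 36 x 85 mm, 24 mm tall, on the counter on the robot's side of the caddy. Origin: centre of its underside
There are look-alikes about, which are no part of the job. Of the things shaped like the brush, the wooden one is meant.

How it is judged:
On the way:
1. the brush slopes through the mouth: one end up above the decks while the other is still below them (((z of brush_head_end in the frame of caddy above 0.062 m and z of brush_handle_end in the frame of caddy below 0.046 m) or (z of brush_handle_end in the frame of caddy above 0.062 m and z of brush_head_end in the frame of caddy below 0.046 m))), for 0.2 s.
At the end, for the whole second after the job is handed in: The brush is held in the fingers (over 1 N), still (under 0.03 m/s and 0.25 rad/s), both its ends more than 80 mm above the caddy's underside (so clear of the 52 mm deck tops), its middle within 200 mm of the caddy's centre seen from above, touching neither the caddy nor any other thing (z of each of brush_head_end, brush_handle_end in the frame of caddy above 0.08 m and horizontal distance between brush and caddy below 0.2 m and contact force between the fingers and brush above 1 N and linear speed of brush below 0.03 m/s and angular speed of brush below 0.25 rad/s and contact force between brush and caddy below 0.2 N and contact force between brush and clipper below 0.2 N and contact force between brush and pump_bottle below 0.2 N and contact force between brush and cup below 0.2 N and contact force between brush and tumbler below 0.2 N and contact force between brush and soap_dish below 0.2 N and contact force between brush and polish_tin below 0.2 N and contact force between brush and nail_brush below 0.2 N); the arm keeps its last pose, push and grip.
It fails at once if the brush is forced against the caddy (over 40 N) (contact force between brush and caddy above 40 N).
It fails at once if the clipper on the deck or another bystander is moved more than 30 mm (distance of any of clipper, pump_bottle, cup, tumbler, soap_dish, polish_tin, nail_brush from where it was at the start of the episode above 0.03 m).
It also fails if it takes over 40 s, if anything falls off the work surface, if the arm or the gripper's body presses on something with over 40 N, if the wrist force passes 120 N, or if a joint passes its speed limit or range.

## Working session

There is one attempt and no reset: what is moved stays moved. The work goes in short steps, each a Python script; the robot and the scene stay as the last script left them, time stands still between calls to the robot, and variables do not carry over. Pictures are saved under pics/ and viewed, at most 10 in all, crops included, and the job is handed in when it is done.

```bash
mkdir -p pics; python3 - <<'E'
from workcell import *
import cv2,numpy as np
for n in("top","scene"):
    p,d=read_camera(n); cv2.imwrite(f"pics/{n}0.png",p[:,:,::-1]); np.save(f"pics/{n}0.npy",d)
    m=camera_model(n); print(n,m)
print(read_tcp_rot(),read_t())
E
```

```text
top {'fx': 586.1783522558194, 'fy': 586.1783522558194, 'cx': 318.5589153185504, 'cy': 233.250002310363, 'distortion': array([-0.02439029,  0.        ,  0.        ,  0.        ,  0.        ]), 'R': array([[ 0.02385161, -0.99968967,  0.00718798],
       [-0.98019766, -0.02479916, -0.19646258],
       [ 0.19657986, -0.00235969, -0.98048498]]), 't': array([0.02258975, 0.50064298, 1.35607164])}
scene {'fx': 490.87405186613626, 'fy': 490.87405186613626, 'cx': 329.10159581131336, 'cy': 243.0740553045678, 'distortion': array([-0.06044394,  0.        ,  0.        ,  0.        ,  0.        ]), 'R': array([[ 0.81689532,  0.57678091, -0.00241169],
       [ 0.48541935, -0.68974618, -0.53723203],
       [-0.31152863,  0.43769165, -0.84343105]]), 't': array([-0.41144401, -0.19002307,  1.10282553])}
[-3.07678145e+00 -6.29751708e-01  4.61627157e-04] 0.1
```

View pics/top0.png

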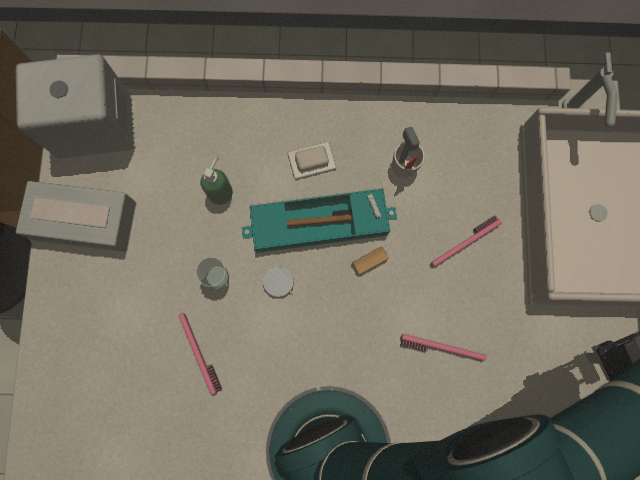

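View pics/scene0.png

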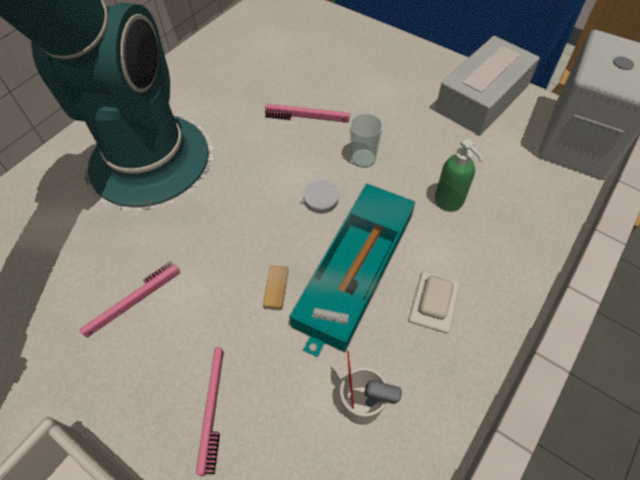

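The top view shows the caddy, with its tabs at (247,232) and (392,213) and the clipper at (375,206). The wooden handle runs from (288,223) to (352,217), and the head goes under the -y (right) deck. Next I'll measure these from depth.

```bash
cat > h.py <<'E'
import cv2,numpy as np
def cloud(d,m,vu):
    v,u=vu; K=np.array([[m["fx"],0,m["cx"]],[0,m["fy"],m["cy"]],[0,0,1]])
    n=cv2.undistortPoints(np.c_[u,v].astype(float)[:,None],K,m["distortion"])[:,0]
    z=d[v,u]; P=np.c_[n*z[:,None],z]
    return (P-m["t"])@m["R"]
def analyse(p,d,m):
    h=cv2.cvtColor(p,cv2.COLOR_RGB2HSV); H,S,V=[h[:,:,i].astype(int) for i in range(3)]
    teal=(abs(H-88)<10)&(S>120)&(d>0)
    wood=(H>5)&(H<20)&(S>100)&(d>0)
    return cloud(d,m,np.nonzero(teal)),cloud(d,m,np.nonzero(wood))
E
python3 - <<'E'
from workcell import camera_model
from h import *
for n in("top","scene"):
    p=cv2.imread(f"pics/{n}0.png")[:,:,::-1].copy(); d=np.load(f"pics/{n}0.npy")
    T,W=analyse(p,d,camera_model(n))
    s=(T[:,2]>.045)&(T[:,2]<.06)&(T[:,0]>.4)&(abs(T[:,1])<.35)
    T=T[s]; r=cv2.minAreaRect(T[:,:2].astype(np.float32)); print(n,len(T),r,np.median(T[:,2]),cv2.boxPoints(r).round(3).tolist())
    c=np.array(r[0]); W=W[np.linalg.norm(W[:,:2]-c,axis=1)<.2]
    for lo,hi in((.0,.02),(.02,.04)):
        w=W[(W[:,2]>lo)&(W[:,2]<hi)]
        if len(w)>5: print(lo,len(w),cv2.minAreaRect(w[:,:2].astype(np.float32)),np.median(w[:,2]))
E
```

```text
top 2699 ((0.5366988182067871, 0.0342254638671875), (0.10778110474348068, 0.32742512226104736), 9.070389747619629) 0.051406806128745056 [[0.4580000042915344, 0.18700000643730164], [0.5090000033378601, -0.13600000739097595], [0.6159999966621399, -0.11900000274181366], [0.5640000104904175, 0.20399999618530273]]
0.0 75 ((0.472683846950531, -0.007578752934932709), (0.23586750030517578, 0.07643748074769974), 71.07266998291016) 0.018556422799566905
0.02 730 ((0.5037451386451721, -0.01872822642326355), (0.2516525089740753, 0.10923219472169876), 57.09488296508789) 0.024917359732883455
scene 4501 ((0.5424913167953491, 0.03508457541465759), (0.10758114606142044, 0.3276175856590271), 8.961771965026855) 0.05152856324883644 [[0.46399998664855957, 0.1889999955892563], [0.5149999856948853, -0.13500000536441803], [0.6209999918937683, -0.11800000071525574], [0.5699999928474426, 0.20499999821186066]]
0.0 43 ((0.4968862533569336, -0.006042808294296265), (0.2700655460357666, 0.05040934681892395), 69.28607940673828) 0.01698349788735018
0.02 1104 ((0.5078237056732178, -0.008877396583557129), (0.2690652012825012, 0.10355401784181595), 59.713829040527344) 0.024884020887372633
```

```bash
cat >> h.py <<'E'
from scipy.spatial.transform import Rotation as Ro
def frame(c,yaw): return np.array([c[0],c[1],0.]),Ro.from_euler('z',yaw,degrees=True).as_matrix()
def brush_local(W,o,Rc,zlo=.02,zhi=.036):
    L=(W-o)@Rc
    return L[(abs(L[:,0])<.046)&(abs(L[:,1])<.085)&(L[:,2]>zlo)&(L[:,2]<zhi)]
def caddy(T):
    T=T[(T[:,2]>.045)&(T[:,2]<.06)&(T[:,0]>.4)&(abs(T[:,1])<.35)]
    return cv2.minAreaRect(T[:,:2].astype(np.float32)),np.median(T[:,2])
E
python3 - <<'E'
from workcell import *
from h import *
for n,c in(("top",(.5367,.0342)),("scene",(.5425,.0351))):
    p=cv2.imread(f"pics/{n}0.png")[:,:,::-1].copy(); d=np.load(f"pics/{n}0.npy")
    T,W=analyse(p,d,camera_model(n)); o,Rc=frame(c,9.03)
    L=brush_local(W,o,Rc); print(n,len(L),cv2.minAreaRect(L[:,:2].astype(np.float32)),np.median(L,0),L.min(0),L.max(0))
o,Rc=frame((.5397,.0346),9.03)
for s in(1,-1):
    y=s*Rc[:,0]; z=np.array([0,0,-1.]); R=np.c_[np.cross(y,z),y,z]
    rv=Ro.from_matrix(R).as_rotvec(); pos=o+Rc@[0,.03,.43]
    print(s,rv,q:=solve_ik(pos,rv))
    if s==-1 or q is None: continue
    sel=(pos,rv,q)
import sys
q2=solve_ik(pos,rv)
cur=np.array(read_joint_pos())
cands=[]
for s in(1,-1):
    y=s*Rc[:,0]; z=np.array([0,0,-1.]); R=np.c_[np.cross(y,z),y,z]; rv=Ro.from_matrix(R).as_rotvec(); q=solve_ik(pos,rv)
    if q is not None: cands.append((abs(np.array(q)[6]),s,rv))
cands.sort(key=lambda a:a[0]); print(cands[0])
move_ptp(pos,cands[0][2])
m=camera_model("wrist");p,d=read_camera("wrist"); cv2.imwrite("pics/w0.png",p[:,:,::-1]); np.save("pics/w0.npy",d)
T,W=analyse(p,d,m); r,h=caddy(T); print(r,h,m["R"],-m["R"].T@m["t"],read_t())
np.savez("pics/w0.npz",T=T,W=W)
E
```

```text
top 327 ((0.001706781331449747, -4.1872262954711914e-05), (0.1588941216468811, 0.01626930758357048), 89.54725646972656) [ 0.00146885 -0.00203951  0.02658407] [-0.00671056 -0.07950522  0.02014294] [0.01038059 0.07942596 0.03385122]
scene 497 ((0.001985196489840746, 0.009173698723316193), (0.14964616298675537, 0.0144738694652915), 87.65072631835938) [0.00279136 0.00809102 0.02688215] [-0.00684782 -0.06557405  0.02060296] [0.01144146 0.08372386 0.03182567]
1 [2.03967574 2.38941986 0.        ] [ 0.42100398  0.31171799 -0.72286059  1.78107331  0.22589201  1.13337978
 -0.21687913]
-1 [ 2.38941986 -2.03967574  0.        ] [-1.02755565  0.40396971  1.08830548  1.82499551 -0.39124531  1.15080954
 -2.7918983 ]
(np.float64(0.21687913228179787), 1, array([2.03967574, 2.38941986, 0.        ]))
((0.5360565185546875, 0.05275852233171463), (0.10700227320194244, 0.2909802198410034), 9.083945274353027) 0.05253341095676973 [[ 9.88015863e-01  1.54350672e-01 -7.24461191e-04]
 [ 1.49679254e-01 -9.56946312e-01  2.48696354e-01]
 [ 3.76931788e-02 -2.45824379e-01 -9.68581230e-01]] [0.52358592 0.13466903 0.4105065 ] 2.6417
```

View pics/w0.png

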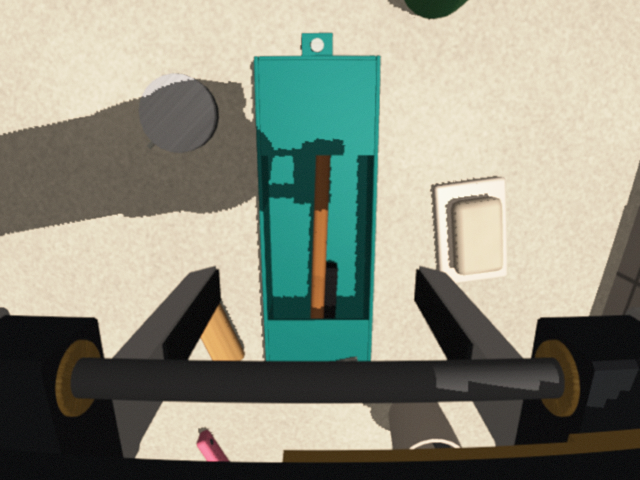

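The wrist view shows both brush ends under the decks. The bar runs from (322,155) to (318,320), and the bristle block starts at about (333,262), which fixes the brush's y.

```bash
python3 - <<'E'
from workcell import camera_model
from h import *
o,Rc=frame((.539,.0345),9.07)
p=cv2.imread("pics/w0.png")[:,:,::-1].copy(); d=np.load("pics/w0.npy"); m=camera_model("wrist")
z=np.load("pics/w0.npz"); L=brush_local(z["W"],o,Rc)
print(len(L),cv2.minAreaRect(L[:,:2].astype(np.float32)),np.median(L[:,2]))
for a,b in((-.08,-.05),(-.02,.02),(.05,.08)):
    s=L[(L[:,1]>a)&(L[:,1]<b)]; print(a,np.percentile(s[:,0],[3,50,97]).round(4),len(s))
for v in range(252,276,2):
    P=(cloud(d,m,(np.array([v]*2),np.array([330,334])))-o)@Rc; print(v,p[v,330],p[v,334],P.round(4).tolist())
E
```

```text
2103 ((0.0023166239261627197, -0.0036746039986610413), (0.1627674549818039, 0.015040192753076553), 88.62955474853516) 0.02817269634491665
-0.08 [-0.0067  0.0006  0.0069] 367
-0.02 [-0.004   0.0027  0.0087] 508
0.05 [-0.001   0.0048  0.0106] 380
252 [ 44 155 143] [ 45 155 142] [[0.0135, -0.0246, 0.0048], [0.0179, -0.0252, 0.0029]]
254 [ 41 154 142] [ 41 154 141] [[0.0135, -0.0268, 0.0048], [0.0178, -0.0268, 0.0051]]
256 [ 44 155 141] [ 44 156 142] [[0.0136, -0.0292, 0.0043], [0.0178, -0.0292, 0.0045]]
258 [ 37 148 135] [ 45 156 141] [[0.0136, -0.0314, 0.0046], [0.0179, -0.0316, 0.0041]]
260 [20 77 69] [ 39 136 124] [[0.0136, -0.0339, 0.0039], [0.0179, -0.0335, 0.0049]]
262 [12 26 25] [18 61 56] [[0.0136, -0.036, 0.0044], [0.0005, 0.1015, 0.4105]]
264 [8 8 6] [5 3 2] [[0.0134, -0.0356, 0.012], [0.0176, -0.036, 0.011]]
266 [7 7 8] [6 7 6] [[0.0132, -0.0355, 0.0188], [0.0173, -0.0354, 0.019]]
268 [26 23 23] [26 24 25] [[0.013, -0.0357, 0.0242], [0.0171, -0.0358, 0.0241]]
270 [29 29 27] [29 27 25] [[0.013, -0.0376, 0.0251], [0.0171, -0.0376, 0.025]]
272 [36 31 31] [34 32 32] [[0.013, -0.04, 0.0246], [0.0171, -0.04, 0.0246]]
274 [35 31 31] [39 35 34] [[0.013, -0.0422, 0.0244], [0.0172, -0.0423, 0.024]]
```

```bash
cat >> h.py <<'E'
o,Rc=frame((.539,.0345),9.07); BY=-1.6; GY,GZ=.0435,.0225
Rz=Rc@Ro.from_euler('z',BY,degrees=True).as_matrix(); M=np.array([[0,1,0],[1,0,0],[0,0,-1.]])
O0=o+Rc@[.0027,.0015,.004]
def pose(Y,Z,th):
    """head bottom corner at Y along the brush's heading (start: -101 mm), height Z, tilt th deg -> TCP pos, rotvec"""
    Rb=Rz@Ro.from_euler('x',th,degrees=True).as_matrix()
    head=O0+Rz@[0,(Y+101)/1000-.1025,0]; head[2]=Z/1000
    return head+Rb@[0,.1025+GY,GZ+.18],Ro.from_matrix(Rb@M).as_rotvec()
PATH=[(-101,6,0),(-139,6,0)]+[(-139,6,t) for t in(3.25,6.5,9.75,13)]
PATH+=[(-132,6,14.5),(-126,6,16.5),(-119,6,18.5),(-113,6,21),(-90,15.3,22),(-66,25,22),(-66,95,22)]
E
python3 - <<'E'
from workcell import *
from h import *
for s in PATH: 
    q=solve_ik(*pose(*s)); print(s,pose(*s)[0].round(3),None if q is None else np.round(q,2))
command_gripper(.05); print(read_width())
p,r=pose(-101,4,0); move_ptp(p+[0,0,.12],r)
print(move_straight(p,speed=.1,guard=12),read_tcp_pos()-p,read_contact_force())
command_gripper(0.0); print(read_width(),read_grasp_force(),read_contact_force(),read_t())
pic,d=read_camera("wrist"); cv2.imwrite("pics/w1.png",pic[:,:,::-1])
E
```

```text
(-101, 6, 0) [0.536 0.08  0.208] [ 0.25  0.61 -0.57  1.94  0.49  0.73 -0.48]
(-139, 6, 0) [0.541 0.042 0.208] [ 0.31  0.61 -0.56  1.94  0.48  0.72 -0.41]
(-139, 6, 3.25) [0.542 0.03  0.216] [ 0.37  0.61 -0.59  1.93  0.41  0.73 -0.32]
(-139, 6, 6.5) [0.544 0.018 0.224] [ 0.42  0.61 -0.62  1.92  0.34  0.73 -0.23]
(-139, 6, 9.75) [0.545 0.006 0.23 ] [ 0.48  0.61 -0.64  1.92  0.27  0.75 -0.14]
(-139, 6, 13) [ 0.547 -0.007  0.236] [ 0.53  0.61 -0.67  1.9   0.2   0.76 -0.06]
(-132, 6, 14.5) [ 0.547 -0.006  0.239] [ 0.54  0.61 -0.68  1.9   0.17  0.77 -0.04]
(-126, 6, 16.5) [ 0.547 -0.008  0.242] [ 0.56  0.62 -0.69  1.9   0.13  0.78  0.  ]
(-119, 6, 18.5) [ 0.547 -0.009  0.244] [ 0.58  0.62 -0.7   1.89  0.09  0.78  0.04]
(-113, 6, 21) [ 0.548 -0.014  0.247] [ 0.61  0.63 -0.72  1.89  0.05  0.8   0.08]
(-90, 15.3, 22) [0.546 0.005 0.258] [ 0.6   0.61 -0.74  1.89  0.02  0.8   0.07]
(-66, 25, 22) [0.542 0.028 0.267] [ 0.57  0.59 -0.75  1.9   0.01  0.8   0.03]
(-66, 95, 22) [0.542 0.028 0.337] [ 0.6   0.48 -0.78  1.86 -0.06  0.93  0.05]
0.049892897223463406
False [2.06067709e-04 1.99178701e-05 5.49035527e-04] [-0.07593123  0.00216682  0.32023232]
0.013926709531505585 29.999740719795227 [-0.33103199  0.15510777  1.47390649] 5.9667
```

View pics/w1.png

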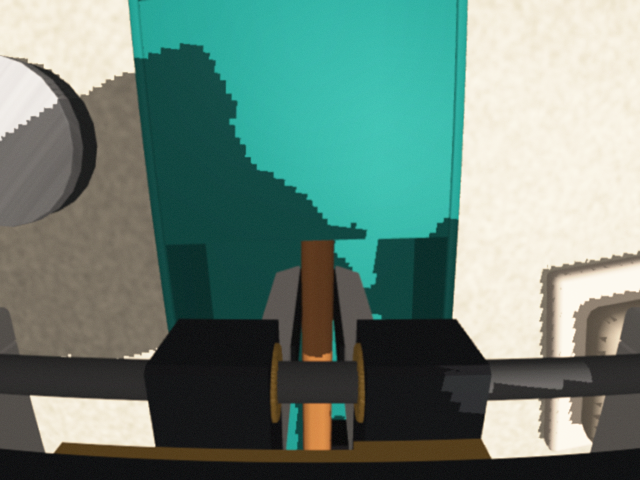

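The wrist view shows the handle (318,240–450) clamped between the pads. The measured width is 13.9 mm, which matches the 14 mm bar. Next is lift, slide and tilt, stopping if forces rise.

```bash
python3 - <<'E'
from workcell import *
from h import *
for i,s in enumerate(PATH[:8]):
    p,r=pose(*s); g=move_straight(p,speed=.06,attitude=r,guard=12)
    print(s,g,np.round(read_contact_force(),2),round(read_width(),4),np.round(read_wrist_torque(),2),round(read_t(),2))
    if g: break
pic,d=read_camera("scene"); cv2.imwrite("pics/s1.png",cv2.resize(pic[130:380,220:500,::-1],None,fx=2,fy=2))
E
```

```text
(-101, 6, 0) False [-0.43 -0.39 -0.73] 0.014 [-0.01 -0.09  0.02] 6.27
(-139, 6, 0) False [ 0.21 -0.09 -1.22] 0.014 [-0.02 -0.09 -0.01] 7.05
(-139, 6, 3.25) False [-0.12 -0.49 -1.35] 0.0135 [-0.06 -0.13  0.02] 7.43
(-139, 6, 6.5) False [-0.53  0.63 -1.1 ] 0.0138 [-0.1  -0.06  0.  ] 7.82
(-139, 6, 9.75) False [-0.76  0.54 -1.11] 0.0137 [-0.16 -0.08 -0.01] 8.2
(-139, 6, 13) False [ 0.19 -0.34 -1.46] 0.0136 [-0.27 -0.05  0.03] 8.58
(-132, 6, 14.5) False [-0.18 -0.1  -1.54] 0.0137 [-0.27 -0.12  0.03] 8.83
(-126, 6, 16.5) False [-0.44  0.3  -0.54] 0.014 [-0.32 -0.14  0.  ] 9.08
```

View pics/s1.png

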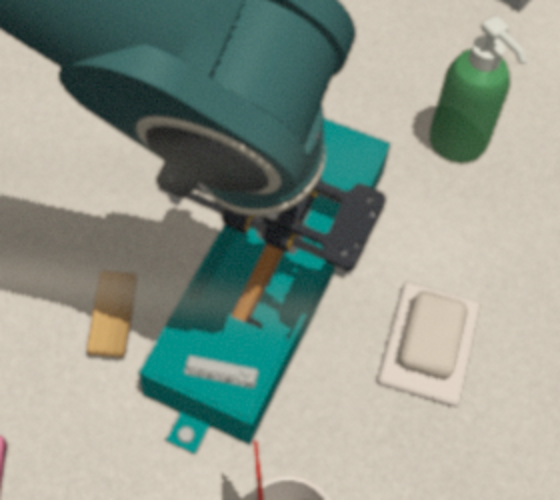

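The scene crop shows the handle rising through the mouth, with the head still under the -y deck at about (240,320) and the clipper unmoved at (220,370). Contact forces are about 1 N, so I'll continue.

```bash
python3 - <<'E'
from workcell import *
from h import *
for i,s in enumerate(PATH[8:]):
    p,r=pose(*s); g=move_straight(p,speed=.06,attitude=r,guard=12)
    print(s,g,np.round(read_contact_force(),2),round(read_width(),4),np.round(read_wrist_torque(),2),round(read_t(),2))
    if g: break
wait(.5)
pic,d=read_camera("scene"); cv2.imwrite("pics/s2.png",cv2.resize(pic[130:380,220:500,::-1],None,fx=2,fy=2))
T,W=analyse(pic,d,camera_model("scene")); L=(W-o)@Rc; L=L[(abs(L[:,0])<.05)&(abs(L[:,1])<.2)]
for a in np.arange(-.1,.2,.02):
    s=L[(L[:,1]>a)&(L[:,1]<a+.02)&(L[:,2]>.06)]
    if len(s)>3: print(round(a,2),len(s),s[:,2].min().round(3),s[:,2].max().round(3))
E
```

```text
(-119, 6, 18.5) False [-0.29 -0.31 -1.74] 0.0139 [-0.37 -0.11 -0.01] 9.38
(-113, 6, 21) False [-0.52  0.06 -1.81] 0.0135 [-0.43 -0.13 -0.  ] 9.63
(-90, 15.3, 22) False [ 0.26 -0.06 -0.89] 0.0138 [-0.4  -0.11 -0.02] 10.14
(-66, 25, 22) False [-0.43 -0.39 -0.74] 0.0137 [-0.4  -0.14 -0.03] 10.72
(-66, 95, 22) False [ 0.29 -0.1  -0.26] 0.0136 [-0.42 -0.14 -0.04] 12.04
-0.08 71 0.112 0.123
-0.06 109 0.117 0.131
-0.04 110 0.125 0.14
-0.02 121 0.134 0.254
0.0 124 0.135 0.259
0.02 94 0.152 0.283
0.04 52 0.157 0.267
```

View pics/s2.png

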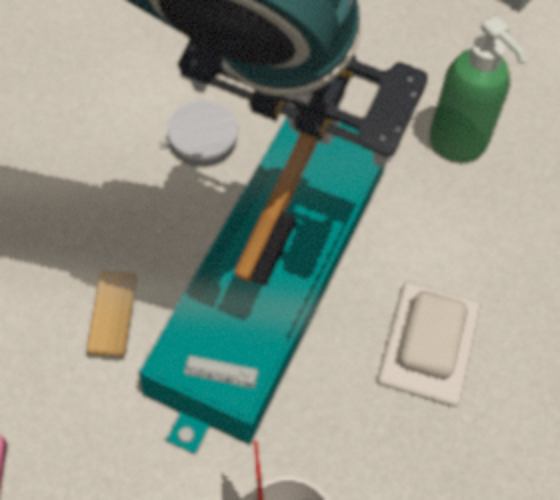

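The crop shows the whole brush in the air, head end at (245,275), its top about 115 mm up. The clipper and the other things in view are where they were.

```bash
python3 -c "
from workcell import *
print(read_grasp_force(),max(abs(read_qvel())));print(job_done())"
```

```text
29.998924434185028 0.001634624274372912
the job is handed in; nothing more can be done
None
```

I drew the brush out handle end first and handed the job in with it held still at 30 N, its lowest end about 105 mm up, and nothing else in view disturbed; the verdict was not shown.

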